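# Lock the lid of a porcelain mill jar with its cross bar

### The arm

A 6-joint arm with a two-finger parallel gripper is mounted at the origin on the work surface. World frame = base frame: x ahead of the robot, y to its left, z up, the work surface at z = 0. Lengths are in m, angles in rad, forces in N, time in s.
With the tool pointing down it reaches from about 0.35 to 0.775 m from the base axis. Payload 5.5 kg.
Tool frame: the origin (TCP) lies midway between the tips of the shut fingers; the grasp point (between the pads) lies 19 mm behind it; z points along the fingers, y is the line along which they close (so a half turn about z gives the same grasp; the last joint's range is limited). The gripper opens to 85 mm and grips with 20 to 120 N. Pads are 22 mm wide; open, the fingers measure 114 mm over their backs; the gripper's body (76 mm by 85 mm) begins 54 mm behind the grasp point. The pads swing forward as they close: fully open they stand 13 mm farther back than shut.
Start: joints at [-1.437, 0.313, 0.046, 1.304, 0, 1.431], TCP at [0.155, -0.554, 0.231] pointing down, gripper open.
Joint ranges: [-2.76, 2.76], [-0.86, 1.69], [-1.03, 1.26], [-2.2, 2.34], [-1.47, 1.5], [-3.14, 3.14]. Speed limits (rad/s): [2.57, 2.57, 3.14, 3.14, 3.14, 3.14].

### API

Orientations are given as a unit quaternion [w, x, y, z].
In Python, from workcell import env gives the robot as it stands.
- The arm moves only by the tool move_arm, never from a script. Its argument "targets" is a list of rows, each a list of 3 entries, a list of its own where there are three numbers: the shift along the tool's x, y, z in mm, then the turn, a rotation vector about the tool's x, y, z in units of 10 degrees (1.0 is 10 degrees), then the closure, from -1 (fully open) to 1 (shut). In form: [[[dx, dy, dz], [ax, ay, az], gripper], ...]. A call has 1 to 5 rows; each row is the pose to reach, as a shift and turn from the pose commanded when the call began, along the tool's axes at that moment; what a row does not reach only later rows make up. A row lasts 1/8 s, in which the tool goes at most 62.5 mm and 10.7 degrees, less where a joint would pass 70% of its speed; a pose out of reach is approached as far as the arm can. A call with a gripper value outside its range is refused whole. The fingers move at their own pace and stop on an object; "squeeze" is the grip in N (left out, the last holds). Time passes only in rows, so rows that repeat a pose let the fingers close. It gives the time, the measured TCP pose, the force, the opening and the grip force at its end, in the units of the state.
- env.get_state(): the state, without advancing time (a new reading comes with each control period).
- env.read_camera(name): name is "scene" or "top" or "wrist"; returns a dict with "pixels" (420x560x3 uint8, red, green, blue), "fovy" (degrees; the focal length in pixels is half the picture's height over the tangent of half this angle, whatever the lens; pixels are square), "cx", "cy" (the principal point, pixels), "dist_coeffs" ([k1, k2, p1, p2, k3] as OpenCV has them; the pictures are not rectified), "extrinsics" (4x4, takes a point from world to camera coordinates); the wrist camera has in their place "mount" (4x4, takes a point from camera to tool coordinates, whose origin is the TCP and whose axes are the flange's). Camera axes: x right, y up, looking along -z (the intrinsics and any distortion apply to the point x, -y, -z); pixel columns grow to the right and rows downward; lengths in m; the calibration is good to about 2 mm. A picture is of the moment at which its call begins: read the wrist's pose just before it. There is no depth.
- env.hand_in(): hands the job in; it is judged then, once.
Trained networks look in a picture, given as the dict that the camera call returned (one of the last four; its "shot" number tells which), for a name from the list of things; names that differ only in an ending like _2 or _b are one class to them, and where a whole thing is asked for, a point or a joint stands for the part that bears it (a point fixed in the world has none). Each returns a list of dicts, best first, with "confidence" (0 to 1); they miss things now and then, are a little off and sometimes report something else, mostly with a low value. They report only what shows in the picture. A call takes as long as a camera call. They do not tell look-alikes from the thing itself.
- env.spot_in(thing, picture): "centre" ([x, y, z] in m, in world coordinates, good to about 4 mm: the middle of the surface that is visible of it).
- env.regions_of(thing, picture): "mask" (420x560 bool, what is visible of it).
- env.landmark_of(thing, picture): "centre" ([x, y, z] in m, in world coordinates, good to about 4 mm: a listed point, or the origin of a listed thing).
The state is a dict: "clock": time; "joint_pos": joint angles; "qvel": joint speeds; "tau": joint torques, N m; "tcp_pos": TCP position; "orientation": TCP orientation; "wrist_force": force on the tool from outside, world axes, zero at the start; "ft_torque": the same for the moment, N m; "finger_gap": finger opening in m; "grip_force": force on a finger pad.
Only numpy, scipy, OpenCV 4.12 (cv2) and the standard library are available. Lean on these libraries where they do the work, as an engineer would, in place of code of your own. Each camera call takes 0.05 s, during which the arm holds its last target. There are 200 camera calls.

### The job

Close the loaded mill jar for grinding: turn the lid so that the bored steel saddle on it lines up with the holes in the two ears of the neck band, then pick up the steel locking bar and slide it through one ear, the saddle and the other ear until the shoulder of its handle is fully home against the ear, and let go. The band was put on by hand, so feel the bar through gently and never force it, or the porcelain chips. Leave the other things on the bench where they are.

Things in the scene. Friction and masses are not known exactly. Their poses are not given: they have to be found in the camera images.
- jar: white porcelain mill jar standing fixed on the bench, body 130 dia., shoulder 110 high, neck 100 dia.; origin at the centre of its underside, z up. On the neck sits a steel clamp band with two upright ears, opposite each other, roughly at the jar's +y and -y sides: flat plates 48 wide, 6 thick, tops 172 above the bench, inner faces 54 and outer faces 60 from the jar's axis, each with a through hole 13.5 dia.
- jar_bore (a point): point on the jar's upright axis, 154 above the bench, level with the centres of the ears' holes and midway between them; same axes as the jar. The line through both holes passes this point, within 0.26 rad of y; the bar may go in from either side.
- ear (a point): NOMINAL centre of the -y ear's hole on its outer face, 60 from jar_bore. The band is put on by hand and its turn is not measured: both ears really stand turned together about the jar's axis by up to 0.26 rad either way, so this hole may be 15 off along x (the other ear's as much the opposite way). Look or feel for it. The hole is mid-width in the ear, its height and distance from the axis are true; the band is tight.
- lid_saddle (a point): centre of the steel saddle block on the porcelain lid (96 dia., top 139 above the bench): 36 long (its y, along its through hole, 15.5 dia.), 24 wide (x), 30 high, top 169; grip it across its width. It turns with the lid about the jar's axis (rubber drag 0.06 N m). The lid floats on a rubber gasket, about 3 N per mm, and stands 2 above the ears' holes until the bar draws it down.
- lid (a joint): turn of the lid about the jar's upright axis, rad, anticlockwise from above positive; 0 = saddle's hole along the jar's y; starts between 0.6 and 0.9
- bar_grip (a point): steel locking bar, about 0.18 kg, lying on the bench. This point: centre of its flat paddle handle, 45 long (x), 26 wide (y), 12 high; +x points along the bar to its nose. The paddle's front edge, 22.5 ahead of this point, is the shoulder that stops against the ear; from it a rod 12 dia. runs 123, then tapers over 8 to a blunt tip of 7 dia. (153.5 from this point).
- bar_mid (a point): point on the locking bar's axis, 60 ahead of its shoulder (82.5 ahead of bar_grip); it comes onto the jar's axis when the bar is fully home. Same axes as bar_grip.
- mortar: bystander: upturned white porcelain mortar, 106 dia., 60 high; origin at the centre of its underside
- wash_bottle: bystander: milky plastic wash bottle with bent spout, 72 dia., 195 high; origin at the centre of its underside
- dish: bystander: small aluminium weighing dish, 64 dia., 14 high; origin at the centre of its underside
There are look-alikes about, which are no part of the job. Several things look just like the part that bears bar_grip: the one meant starts nearest to the robot's base. Leave any brown look-alike of the jar alone.

How it is judged:
At the end, for the whole second after the job is handed in: The bar lies through both ears and the saddle, its shoulder home: bar_mid within 4 mm of the jar's axis and within 4 mm of jar_bore in height, bar within 0.28 rad of the jar's y and 0.08 rad of the saddle's; the bystanders within 30 mm of their starts (horizontal distance between bar_mid and jar_bore below 0.004 m and z of bar_mid in the frame of jar_bore between -0.004 and 0.004 m and angle between the x axis of bar_mid and the y axis of jar_bore, either way round below 0.28 rad and angle between the x axis of bar_mid and the y axis of lid_saddle, either way round below 0.08 rad and distance of each of mortar, wash_bottle, dish from where it was at the start of the episode below 0.03 m); the robot touches nothing.
It fails at once if the bar is forced: it presses on the jar, its ears or its lid with more than 20 N (contact force between bar and jar above 20 N).
It fails at once if another thing on the bench is shifted by more than 30 mm (distance of any of mortar, wash_bottle, dish from where it was at the start of the episode above 0.03 m).
It also fails if it takes over 72 s, if anything falls off the work surface, if the arm or the gripper's body presses on something with over 40 N, if the wrist force passes 120 N, or if a joint passes its speed limit or range.

## Working session

There is one attempt and no reset: what is moved stays moved. The work goes in short steps, Python scripts to look and compute and a tool call to move; the robot and the scene stay as the last step left them, time stands still between calls to the robot, and variables do not carry over. Pictures are saved under pics/ and viewed, at most 12 in all, crops included, and the job is handed in when it is done.

Besides the shell and the picture viewer there is one more tool, called after "Request:" by a JSON object that holds its "name" and its "arguments". move_arm: Moves the arm, as the interface text tells. Its arguments: {"type":"object","properties":{"targets":{"type":"array","items":{"type":"array"}},"squeeze":{"type":"number"}},"required":["targets"]}

```bash
mkdir -p pics; ls
cat > h.py <<'E'
from workcell import env
import numpy as np, cv2
from scipy.spatial.transform import Rotation as R
def shot(n,save=None):
    s=env.get_state(); p=env.read_camera(n); p['state']=s
    if save: cv2.imwrite('pics/'+save,cv2.cvtColor(p['pixels'],cv2.COLOR_RGB2BGR))
    return p
def Rt(s): q=s['orientation']; return R.from_quat([q[1],q[2],q[3],q[0]])
def cam(p):
    if 'extrinsics' in p: return np.array(p['extrinsics'])
    T=np.eye(4); T[:3,:3]=Rt(p['state']).as_matrix(); T[:3,3]=p['state']['tcp_pos']
    return np.linalg.inv(T@np.array(p['mount']))
def K(p):
    f=210/np.tan(np.radians(p['fovy'])/2); return np.array([[f,0,p['cx']],[0,f,p['cy']],[0,0,1.]])
def proj(p,X):
    X=np.atleast_2d(X); E=cam(p); c=X@E[:3,:3].T+E[:3,3]
    return cv2.projectPoints((c*[1,-1,-1]).reshape(-1,1,3),np.zeros(3),np.zeros(3),K(p),np.array(p['dist_coeffs'],float))[0].reshape(-1,2)
def onz(p,uv,z):
    "pixels -> world points on plane height z"
    u=cv2.undistortPoints(np.array(uv,float).reshape(-1,1,2),K(p),np.array(p['dist_coeffs'],float)).reshape(-1,2)
    E=cam(p); d=np.c_[u[:,0],-u[:,1],-np.ones(len(u))]@E[:3,:3]; o=-E[:3,:3].T@E[:3,3]
    return o+d*((z-o[2])/d[:,2])[:,None]
def togo(s,pos,Rw):
    "shift mm and rotvec/10deg in current tool axes"
    r=Rt(s); return r.inv().apply(np.array(pos)-s['tcp_pos'])*1e3,(r.inv()*Rw).as_rotvec(degrees=True)/10
E
python3 - <<'E'
from h import *
np.set_printoptions(precision=4,suppress=True)
ps={n:shot(n,n+'.png') for n in('scene','top')}
for n,p in ps.items():
    print(n,p['fovy'],p['dist_coeffs'])
    for t in['jar','lid_saddle','bar_grip','bar_mid','mortar','wash_bottle','dish','jar_bore','ear']:
        for d in env.landmark_of(t,p):
            print(t,np.array(d['centre']),round(d['confidence'],2),proj(p,d['centre'])[0].round())
s=env.get_state();print(s)
E
```

```text
pics
scene 57.4023220459082 [-0.0056  0.      0.      0.      0.    ]
jar [0.3568 0.0506 0.0001] 0.96 [329. 190.]
jar [ 0.5402  0.0743 -0.0015] 0.95 [333. 238.]
jar [0.7878 0.1328 0.0032] 0.91 [351. 324.]
jar [0.5522 0.012  0.1544] 0.72 [313. 200.]
jar [ 0.4305 -0.2473  0.0044] 0.61 [229. 195.]
lid_saddle [0.7875 0.1299 0.1527] 0.65 [359. 291.]
lid_saddle [0.3622 0.052  0.1541] 0.64 [335. 152.]
lid_saddle [0.5364 0.0741 0.1525] 0.57 [339. 199.]
bar_grip [ 0.7242 -0.0068  0.0061] 0.75 [295. 291.]
bar_grip [ 0.4971 -0.2155  0.0023] 0.54 [234. 213.]
bar_grip [ 0.6146 -0.4225  0.009 ] 0.52 [150. 235.]
bar_mid [ 0.7395 -0.0865  0.0078] 0.81 [262. 292.]
bar_mid [ 0.5373 -0.4127  0.0039] 0.76 [164. 215.]
bar_mid [ 0.4284 -0.2481  0.0049] 0.64 [229. 195.]
mortar [0.4328 0.2516 0.0008] 0.57 [397. 216.]
wash_bottle [ 0.6951  0.2741 -0.0005] 0.72 [410. 298.]
dish [ 0.7244 -0.2779  0.0033] 0.83 [189. 277.]
jar_bore [0.5419 0.0738 0.1507] 0.96 [339. 201.]
jar_bore [0.7903 0.1259 0.1526] 0.86 [357. 292.]
jar_bore [0.3604 0.0479 0.1526] 0.76 [333. 152.]
ear [0.5503 0.0128 0.1557] 0.94 [314. 199.]
e
[... 1263 characters left out ...]
045] 0.64 [342. 244.]
jar_bore [0.3616 0.0505 0.1555] 0.59 [247. 291.]
ear [0.7909 0.0668 0.1518] 0.67 [243. 132.]
ear [0.5582 0.0178 0.1497] 0.64 [260. 216.]
ear [ 0.3903 -0.0031  0.1579] 0.64 [268. 280.]
{'clock': 1.0, 'joint_pos': array([-1.4366,  0.3132,  0.0461,  1.3036,  0.    ,  1.4312]), 'qvel': array([ 0.0005,  0.0001, -0.0015,  0.0006, -0.0002, -0.0006]), 'tau': array([  0.0003, -48.0472,  29.8819,   0.0002,  -0.0002,   0.    ]), 'tcp_pos': array([ 0.1555, -0.5536,  0.2313]), 'orientation': array([0.0001, 0.9906, 0.1365, 0.    ]), 'wrist_force': array([-0.4003,  0.6563, -0.1237]), 'ft_torque': array([-0.0282,  0.0029, -0.0204]), 'grip_force': 0.0, 'finger_gap': 0.08547654361492166}
```

Run:
```python
import cv2,numpy as np
a=cv2.imread('pics/scene.png');b=cv2.imread('pics/top.png')
A=cv2.resize(a[130:350,130:450],(800,550),interpolation=cv2.INTER_CUBIC)
B=cv2.resize(b[100:320,150:470],(800,550),interpolation=cv2.INTER_CUBIC)
cv2.imwrite('pics/a1.png',A);cv2.imwrite('pics/b1.png',B)
```

```text
(no output)
```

View pics/a1.png

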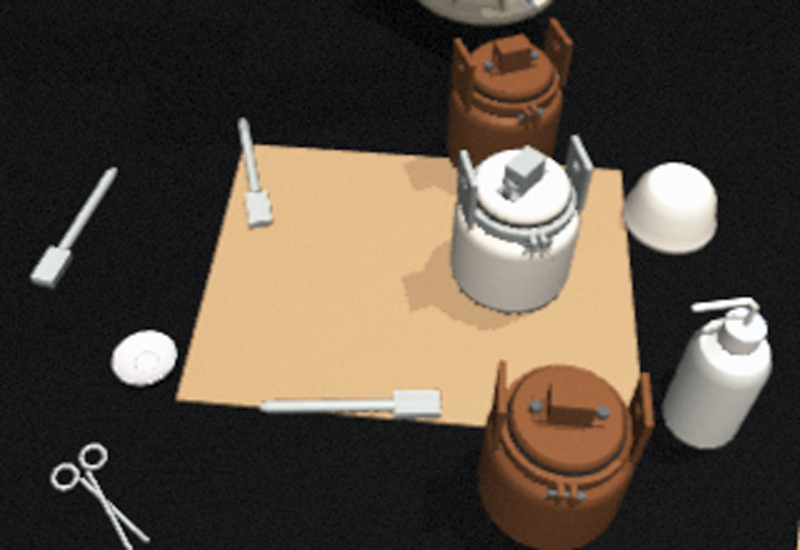

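View pics/b1.png

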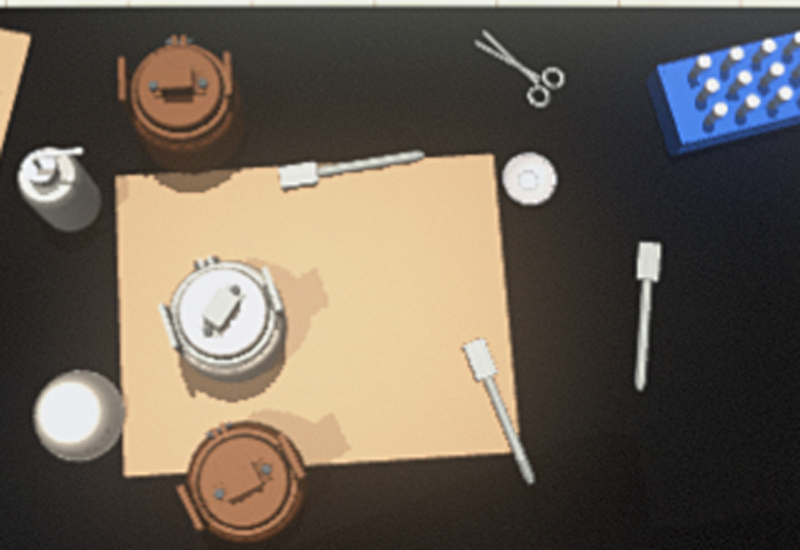

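Picture a1 (scene) and b1 (top) crops show one white jar (b1 at 220,310) between two brown look-alikes (180,90 and 245,480).

There are three bars with paddles, given as full-picture top pixels:

| Bar | Paddle pixel | Position (m) | Distance from base (m) |
|---|---|---|---|
| A | (341,243) | (0.50, -0.215) | 0.54 |
| B | (408,204) | (0.62, -0.42) | 0.75 |
| C | (269,170) | (0.72, 0.00) | 0.72 |

I choose A, the nearest to the base. I'll check it in a close wrist view on the way.

Request:
{"name": "move_arm", "arguments": {"targets": [[[43,-36,-8],[0,0,-1],-1],[[86,-72,-16],[0,0,-2],-1],[[129,-108,-24],[0,0,-3],-1],[[172,-144,-32],[0,0,-4],-1],[[215,-180,-40],[0,0,-5],-1]]}}

```text
clock: 1.62
tcp_pos: [0.3146, -0.3207, 0.2718]
orientation: [0.0, 0.839, 0.545, 0.0]
wrist_force: [2.4, -0.4, 0.3]
finger_gap: 0.0855
grip_force: 0.0
```

Run:
```python
from h import *
np.set_printoptions(precision=4,suppress=True)
p=shot('wrist','w1.png'); print(p['mount'],p['fovy'],p['dist_coeffs'])
for t in['bar_grip','bar_mid']:
    for d in env.landmark_of(t,p): print(t,np.array(d['centre']),round(d['confidence'],2),proj(p,d['centre'])[0].round())
r=p['state']
print(proj(p,[[.5,-.215,.006],[.4275,-.246,.006]]))
# view of the jar from candidate poses: where the jar top falls
import copy
for yaw in (110,140):
  for pos in ([.538,.0745,.33],[.5,.0,.33],[.56,.0,.33],[.538,.0745,.4]):
    q=copy.copy(p);s=dict(r);R0=R.from_euler('z',yaw,degrees=True)*R.from_euler('x',180,degrees=True);x=R0.as_quat();s['orientation']=[x[3],x[0],x[1],x[2]];s['tcp_pos']=pos;q['state']=s
    print(yaw,pos,proj(q,[[.538,.0745,.154],[.554,.0145,.16],[.52,.134,.16]]).round().tolist())
```

```text
[[ 0.0015  0.9663  0.2573  0.0653]
 [ 1.     -0.0012 -0.0011 -0.0004]
 [-0.0008  0.2573 -0.9663 -0.1424]
 [ 0.      0.      0.      1.    ]] 66.57740595603565 [-0.0454  0.      0.      0.      0.    ]
bar_grip [ 0.6168 -0.4205  0.0077] 0.95 [524. 156.]
bar_grip [ 0.5008 -0.2136  0.0013] 0.79 [387.  34.]
bar_mid [ 0.5345 -0.4097  0.0107] 0.91 [464. 174.]
bar_mid [ 0.4236 -0.2451  0.0107] 0.83 [338.  86.]
[[387.7317  34.2711]
 [340.1536  85.5428]]
110 [0.538, 0.0745, 0.33] [[280.0, 193.0], [275.0, 253.0], [284.0, 131.0]]
110 [0.5, 0.0, 0.33] [[343.0, 136.0], [335.0, 199.0], [351.0, 67.0]]
110 [0.56, 0.0, 0.33] [[285.0, 114.0], [279.0, 179.0], [289.0, 42.0]]
110 [0.538, 0.0745, 0.4] [[280.0, 182.0], [275.0, 231.0], [283.0, 130.0]]
140 [0.538, 0.0745, 0.33] [[280.0, 193.0], [245.0, 243.0], [315.0, 141.0]]
140 [0.5, 0.0, 0.33] [[361.0, 175.0], [325.0, 225.0], [402.0, 122.0]]
140 [0.56, 0.0, 0.33] [[324.0, 128.0], [287.0, 181.0], [364.0, 70.0]]
140 [0.538, 0.0745, 0.4] [[280.0, 182.0], [251.0, 223.0], [309.0, 139.0]]
```

Request:
{"name": "move_arm", "arguments": {"targets": [[[58,5,-3],[0,0,-1],-1],[[116,11,-6],[0,0,-2],-1],[[174,16,-10],[0,0,-3],-1],[[232,22,-14],[0,0,-4],-1],[[290,27,-18],[0,0,-5],-1]]}}

```text
clock: 2.4
tcp_pos: [0.4588, -0.0686, 0.2893]
orientation: [0.0, 0.531, 0.847, -0.0]
wrist_force: [0.5, -0.9, -0.1]
finger_gap: 0.085
grip_force: 0.0
```

Run:
```python
from h import *
np.set_printoptions(precision=4,suppress=True)
p=shot('wrist','w2.png');print(p['state']['tcp_pos'])
for t in['bar_grip','bar_mid','lid_saddle','jar_bore','ear']:
    for d in env.landmark_of(t,p): print(t,np.array(d['centre']),round(d['confidence'],2),proj(p,d['centre'])[0].round())
print(togo(p['state'],[.538,.0745,.29],R.from_euler('z',140,degrees=True)*R.from_euler('x',180,degrees=True)))
```

```text
[ 0.4588 -0.0686  0.2893]
bar_grip [ 0.4999 -0.2159  0.004 ] 0.94 [261. 279.]
bar_grip [ 0.721  -0.0004  0.0095] 0.81 [470. 216.]
bar_mid [ 0.7399 -0.0817  0.0073] 0.71 [448. 269.]
bar_mid [ 0.424  -0.2461  0.0073] 0.62 [205. 276.]
lid_saddle [0.5428 0.0763 0.1543] 0.78 [447.  93.]
lid_saddle [0.3613 0.0475 0.1532] 0.72 [233.  21.]
jar_bore [0.5391 0.0717 0.1513] 0.68 [438.  96.]
jar_bore [0.3596 0.0529 0.1531] 0.55 [234.  13.]
ear [ 0.3902 -0.0056  0.1521] 0.95 [238. 101.]
ear [0.5512 0.0193 0.1557] 0.89 [420. 159.]
ear [0.5384 0.0771 0.1528] 0.6 [442.  90.]
ear [ 0.4994 -0.215   0.003 ] 0.23 [261. 278.]
(array([ 94.2493, 133.7078,  -0.7598]), array([-0.0002,  0.0056, -2.4143]))
```

View pics/w2.png

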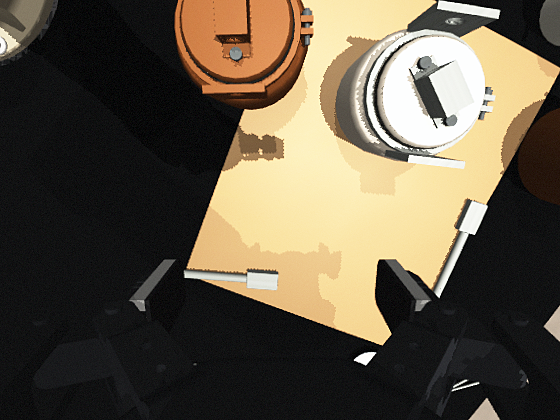

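The wrist view shows bar A lying alone, with its paddle at (261,279) and its nose at (187,272). The white jar's saddle is at (445,90) and its ears are at (435,162) and (455,18). Next I go above the jar.

Request:
{"name": "move_arm", "arguments": {"targets": [[[31,44,0],[0,0,-0.8],-0.3],[[62,88,0],[0,0,-1.6],-0.3],[[94,134,0],[0,0,-2.4],-0.3],[[94,134,0],[0,0,-2.4],-0.3]]}}

```text
clock: 3.2
tcp_pos: [0.539, 0.0743, 0.2883]
orientation: [-0.0, 0.344, 0.939, -0.0]
wrist_force: [-1.6, 0.1, 0.2]
finger_gap: 0.0553
grip_force: 0.0
```

Run:
```python
from h import *
np.set_printoptions(precision=4,suppress=True)
p=shot('wrist','w3.png');print(p['state']['tcp_pos'],p['state']['finger_gap'])
for t in['lid_saddle','jar_bore','ear']:
    for d in env.landmark_of(t,p): print(t,np.array(d['centre']),round(d['confidence'],2),proj(p,d['centre'])[0].round())
im=cv2.imread('pics/w3.png');cv2.imwrite('pics/w3c.png',cv2.resize(im[60:360,80:480],(800,600),interpolation=cv2.INTER_CUBIC))
```

```text
[0.539  0.0743 0.2883] 0.05532872758217099
lid_saddle [0.7934 0.1294 0.1543] 0.92 [477. 351.]
lid_saddle [0.3594 0.0489 0.1521] 0.71 [114.  58.]
lid_saddle [0.543  0.0733 0.1549] 0.7 [281. 207.]
lid_saddle [0.5508 0.0146 0.1589] 0.25 [238. 255.]
jar_bore [0.3591 0.0512 0.1531] 0.84 [115.  56.]
jar_bore [0.5387 0.0719 0.1514] 0.73 [277. 204.]
jar_bore [0.7936 0.1258 0.1523] 0.7 [473. 352.]
jar_bore [0.5411 0.0766 0.1543] 0.64 [283. 203.]
jar_bore [0.5495 0.0187 0.153 ] 0.36 [241. 249.]
ear [0.7934 0.0665 0.1582] 0.97 [428. 386.]
ear [ 0.3882 -0.0017  0.1546] 0.91 [ 96. 127.]
ear [0.5516 0.0191 0.1552] 0.73 [242. 251.]
```

View pics/w3c.png

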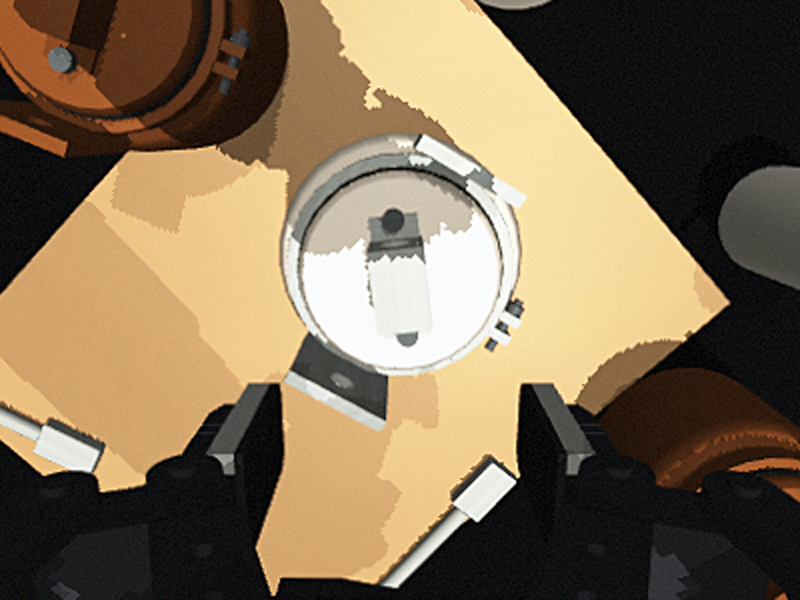

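```bash
cat > an.py <<'E'
from h import *
E
python3 - <<'E'
from h import *
import pickle
np.set_printoptions(precision=4,suppress=True)
p=shot('wrist','w4.png')
f=lambda c:np.array(c)/2+[80,60]
e=onz(p,f([[285,379],[385,427],[290,368],[388,414],[418,138],[525,194],[415,148],[520,206]]),.172)
print(e)
a=e[:4].mean(0);b=e[4:].mean(0);print('ears',a,b,'mid',(a+b)/2,'len',np.linalg.norm(a-b))
d=b-a;print('ear dir',np.degrees(np.arctan2(d[1],d[0])))
for i in(0,2,4,6):
    v=e[i+1]-e[i];print('edge normal',np.degrees(np.arctan2(v[1],v[0]))+90,np.linalg.norm(v))
s=onz(p,f([[368,260],[375,330],[424,252],[432,335]]),.169);print(s)
for i in(0,2):
    v=s[i]-s[i+1];print('saddle',np.degrees(np.arctan2(v[1],v[0])),np.linalg.norm(v))
k=onz(p,f([[392,220],[408,340]]),.145);v=k[0]-k[1];print('knobs',k,np.degrees(np.arctan2(v[1],v[0])),np.linalg.norm(v))
im=cv2.imread('pics/w4.png');g=im[150:260,200:350]
cv2.imwrite('pics/w4c.png',cv2.resize(np.clip(g*.6,0,255).astype('u1'),(800,586),interpolation=cv2.INTER_CUBIC))
E
```

```text
[[0.534  0.0097 0.172 ]
 [0.5794 0.0279 0.172 ]
 [0.5317 0.0148 0.172 ]
 [0.5755 0.033  0.172 ]
 [0.4938 0.1189 0.172 ]
 [0.5385 0.1377 0.172 ]
 [0.4959 0.1156 0.172 ]
 [0.541  0.1332 0.172 ]]
ears [0.5551 0.0214 0.172 ] [0.5173 0.1264 0.172 ] mid [0.5362 0.0739 0.172 ] len 0.1116087569783522
ear dir 109.829438228705
edge normal 111.85475970184508 0.048952634316154174
edge normal 112.52998612149652 0.047474823700108304
edge normal 112.78466550885551 0.04847320167605129
edge normal 111.41394624798296 0.04835478337324742
[[0.5182 0.0713 0.169 ]
 [0.5432 0.0534 0.169 ]
 [0.5308 0.0912 0.169 ]
 [0.5608 0.0706 0.169 ]]
saddle 144.45836972059521 0.030697695121251648
saddle 145.55318589721455 0.036425578148266406
knobs [[0.5142 0.0875 0.145 ]
 [0.562  0.0564 0.145 ]] 146.98187566545795 0.057034602436462065
```

View pics/w4c.png

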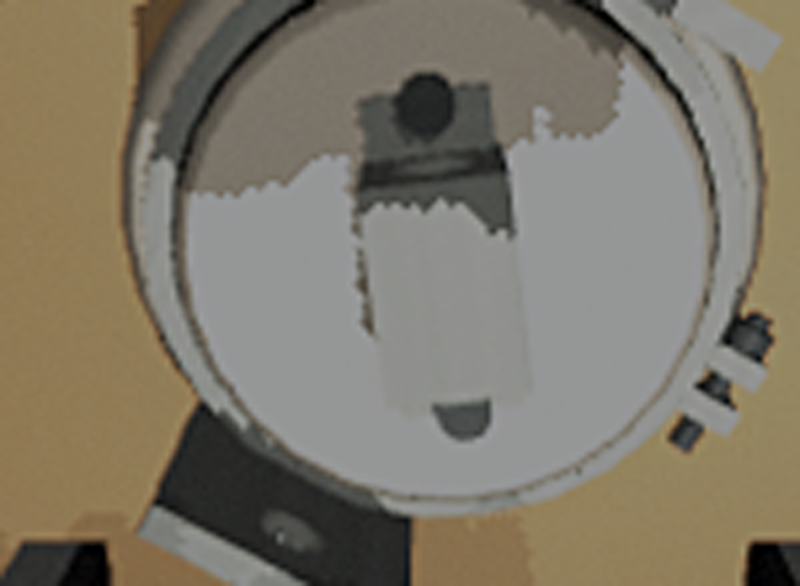

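Crop w4c shows the saddle top at (360..530, 180..410), at a yaw of about 146°. The -y ear, with its hole at (287,530), and the +y ear at the top right give a hole line of about 111°. I go down to grip the saddle.

Request:
{"name": "move_arm", "arguments": {"targets": [[[0.6,-0.9,45],[0,0,-0.6],-0.3],[[0.6,-0.9,90],[0,0,-0.6],-0.3],[[0.6,-0.9,120],[0,0,-0.6],-0.3],[[0.6,-0.9,140],[0,0,-0.6],-0.3],[[0.6,-0.9,140],[0,0,-0.6],0.2]], "squeeze": 25}}

```text
clock: 4.08
tcp_pos: [0.5352, 0.0721, 0.1481]
orientation: [-0.001, 0.296, 0.955, -0.001]
wrist_force: [-0.4, 0.8, -0.3]
finger_gap: 0.0385
grip_force: 0.0
```

Request:
{"name": "move_arm", "arguments": {"targets": [[[0,0,0],[0,0,0],1],[[0,0,0],[0,0,0],1],[[0,0,0],[0,0,0],1],[[0,0,0],[0,0,0],1]]}}

```text
clock: 4.58
tcp_pos: [0.5382, 0.0746, 0.1509]
orientation: [0.001, 0.295, 0.956, 0.002]
wrist_force: [2.8, 6.0, -2.7]
finger_gap: 0.0239
grip_force: 30.4
```

Request:
{"name": "move_arm", "arguments": {"targets": [[[0,1,0],[0,0,0.8],1],[[0,1,0],[0,0,1.6],1],[[0,1,0],[0,0,2.4],1],[[0,1,0],[0,0,3.5],1],[[0,1,0],[0,0,3.5],1]]}}

```text
clock: 5.2
tcp_pos: [0.538, 0.0746, 0.1505]
orientation: [0.0, 0.568, 0.823, 0.001]
wrist_force: [2.4, 3.2, -2.0]
finger_gap: 0.0232
grip_force: 30.6
```

Run:
```python
from h import *
np.set_printoptions(precision=4,suppress=True)
p=shot('wrist','w5.png');s=p['state'];print(s['tcp_pos'],s['wrist_force'],s['ft_torque'],s['finger_gap'])
x=Rt(s).as_matrix()[:,0];print(np.degrees(np.arctan2(x[1],x[0])))
im=p['pixels'][:,:,::-1];print(proj(p,[[.5551,.0214,.172],[.5173,.1264,.172]]))
cv2.imwrite('pics/w5c.png',cv2.resize(np.clip(im[80:380,80:480]*.7,0,255).astype('u1'),(800,600),interpolation=cv2.INTER_CUBIC))
```

```text
[0.538  0.0746 0.1505] [ 2.3739  3.2248 -1.9858] [ 0.6375  0.0343 -0.0001] 0.023221633584101755
110.77171040769268
[[273.4977 394.9221]
 [277.3837 153.7379]]
```

View pics/w5c.png

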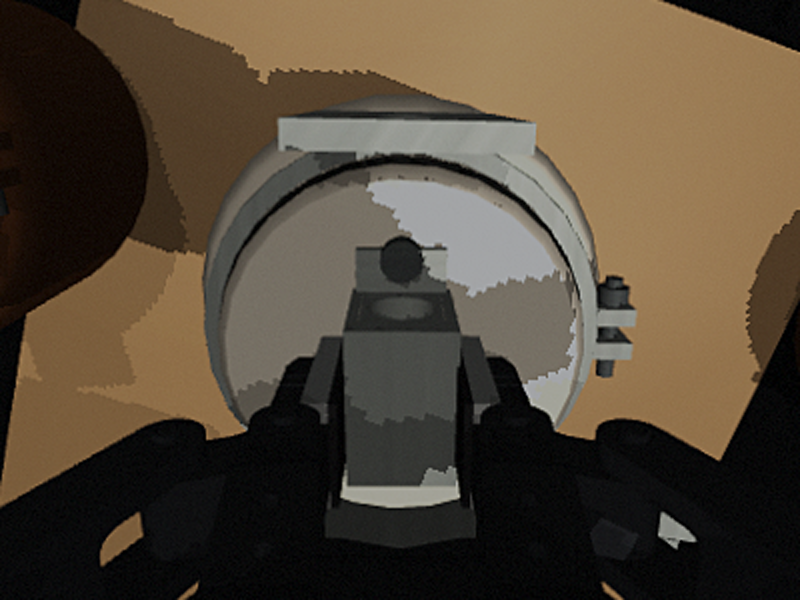

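Crop w5c shows the saddle, gripped centrally (345..460 at row 332). The +y ear's top edge runs from (280,150) to (535,155), about 1° off, so the hole line is at about 109.7°. I trim the lid by 1° and release.

Request:
{"name": "move_arm", "arguments": {"targets": [[[0,0,0],[0,0,0.1],1],[[0,0,0],[0,0,0.1],1],[[0,0,0],[0,0,0.1],1]]}}

```text
clock: 5.62
tcp_pos: [0.538, 0.0745, 0.1497]
orientation: [0.0, 0.575, 0.818, 0.001]
wrist_force: [1.8, 5.3, 1.3]
finger_gap: 0.0234
grip_force: 30.8
```

Request:
{"name": "move_arm", "arguments": {"targets": [[[0,0,0],[0,0,0],-0.2],[[0,0,0],[0,0,0],-0.3],[[0,0,-30],[0,0,0],-0.3],[[0,0,-75],[0,0,0],-0.3],[[0,0,-130],[0,0,0],-0.3]]}}

```text
clock: 6.25
tcp_pos: [0.5364, 0.0738, 0.2796]
orientation: [-0.001, 0.576, 0.818, -0.001]
wrist_force: [0.4, 0.2, 0.0]
finger_gap: 0.0556
grip_force: 0.0
```

Run:
```python
from h import *
np.set_printoptions(precision=4,suppress=True)
p=shot('wrist','w6.png');s=p['state'];print(s['tcp_pos'],s['finger_gap'],s['wrist_force'],s['joint_pos'])
x=Rt(s).as_matrix()[:,0];print(np.degrees(np.arctan2(x[1],x[0])))
g,m=np.array([.5000,-.2152,.006]),np.array([.4255,-.2462,.006])
d=m-g;yaw=np.degrees(np.arctan2(d[1],d[0]));print(yaw,np.linalg.norm(d))
v=g.copy();v[2]=.2
print(togo(s,v,R.from_euler('z',yaw,degrees=True)*R.from_euler('x',180,degrees=True)))
```

```text
[0.5364 0.0738 0.2796] 0.05555502456496842 [0.4186 0.1566 0.0247] [-0.0111  0.2411  0.0664  1.3988 -0.001   1.2164]
109.6711787544598
-157.4074447636727 0.0806923168585461
(array([-259.8392, -131.3133,   79.9797]), array([-0.0129, -0.0133, -9.2921]))
```

Request:
{"name": "move_arm", "arguments": {"targets": [[[-31,-16,0],[0,0,-1],-0.3],[[-62,-32,0],[0,0,-2],-0.3],[[-100,-50,10],[0,0,-3],-0.3],[[-145,-73,20],[0,0,-4],-0.3],[[-190,-96,40],[0,0,-5],-0.3]]}}

```text
clock: 6.92
tcp_pos: [0.5109, -0.1389, 0.2395]
orientation: [0.001, 0.173, 0.985, -0.001]
wrist_force: [0.5, 0.4, -0.3]
finger_gap: 0.0557
grip_force: 0.0
```

Run:
```python
from h import *
np.set_printoptions(precision=3,suppress=True)
s=env.get_state();print(s['tcp_pos'])
print(togo(s,[.5,-.2152,.2],R.from_euler('z',-157.4,degrees=True)*R.from_euler('x',180,degrees=True)))
```

```text
[ 0.511 -0.139  0.239]
(array([-15.723, -75.376,  39.586]), array([-0.01 ,  0.008, -4.256]))
```

Request:
{"name": "move_arm", "arguments": {"targets": [[[-4,-19,10],[0,0,-1],-0.3],[[-8,-38,20],[0,0,-2],-0.3],[[-12,-57,30],[0,0,-3],-0.3],[[-15.7,-75.4,39.6],[0,0,-4],-0.3],[[-15.7,-75.4,39.6],[0,0,-4.26],-0.3]]}}

```text
clock: 7.55
tcp_pos: [0.4984, -0.2145, 0.1984]
orientation: [-0.001, -0.193, 0.981, 0.0]
wrist_force: [0.0, -0.2, -0.2]
finger_gap: 0.0554
grip_force: 0.0
```

Run:
```python
from h import *
np.set_printoptions(precision=4,suppress=True)
p=shot('wrist','w7.png');s=p['state'];print(s['tcp_pos'],s['finger_gap'])
rs=env.regions_of('bar_grip',p)
for r in rs[:3]:
    m=np.array(r['mask']).astype('u1');ys,xs=np.nonzero(m);print(r['confidence'],m.sum(),xs.min(),xs.max(),ys.min(),ys.max())
for t in['bar_grip','bar_mid']:
    for d in env.landmark_of(t,p): print(t,np.array(d['centre']),round(d['confidence'],2),proj(p,d['centre'])[0].round())
im=p['pixels'][:,:,::-1];cv2.imwrite('pics/w7c.png',cv2.resize(im[60:360,80:480],(800,600),interpolation=cv2.INTER_CUBIC))
```

```text
[ 0.4984 -0.2145  0.1984] 0.055389071423740235
0.73 2857 264 291 34 213
bar_grip [ 0.6114 -0.4209  0.0054] 0.96 [ 68. 213.]
bar_grip [ 0.5001 -0.219   0.0044] 0.64 [275. 190.]
bar_grip [0.5414 0.0821 0.0008] 0.41 [488. 311.]
bar_mid [ 0.4259 -0.2468  0.0101] 0.63 [277. 112.]
bar_mid [ 0.5344 -0.4087  0.008 ] 0.6 [ 94. 152.]
```

View pics/w7c.png

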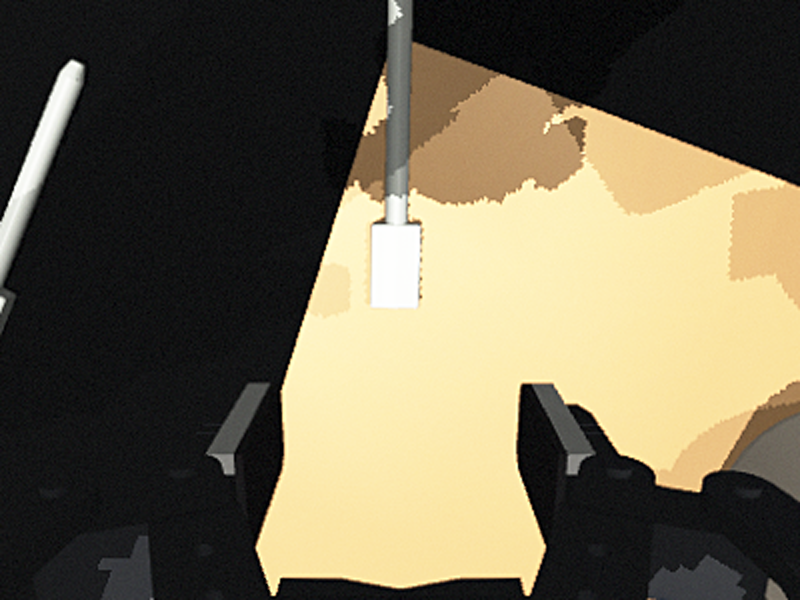

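Run:
```python
from h import *
np.set_printoptions(precision=4,suppress=True)
p=shot('wrist');s=p['state']
m=np.array(env.regions_of('bar_grip',p)[0]['mask'])
rod=[(np.nonzero(m[y])[0].mean(),y) for y in range(36,165) if m[y].any()]
w=onz(p,rod,.008)  # mean of visible rod ~
t=cv2.fitLine(w[:,:2].astype('f4'),cv2.DIST_HUBER,0,.01,.01).ravel();yaw=np.degrees(np.arctan2(t[1],t[0]));print('rod',t,yaw, w[0],w[-1])
c=onz(p,[[80+394.8/2,60+265.5/2]],.012)[0];print('paddle',c)
mp=m.copy();mp[:174]=0;ys,xs=np.nonzero(mp);print(xs.mean(),ys.mean(),xs.min(),xs.max(),ys.min(),ys.max())
d=-np.abs(t[:2]) ;yaw=np.degrees(np.arctan2(d[1],d[0]))
print('line offset of paddle from rod line',np.cross(d,c[:2]-t[2:]))
print(s['tcp_pos'],togo(s,[c[0],c[1],.012],R.from_euler('z',yaw,degrees=True)*R.from_euler('x',180,degrees=True)))
```

```text
rod [ 0.9933 -0.1159  0.4945 -0.4041] -6.6575494 [ 0.4668 -0.4023  0.008 ] [ 0.5497 -0.4107  0.008 ]
paddle [ 0.5021 -0.2143  0.012 ]
70.69952087611225 210.7227926078029 49 91 174 240
line offset of paddle from rod line -0.18767908096315614
[ 0.4993 -0.2133  0.1996] (array([ -2.3536,  -1.9838, 187.6052]), array([-0.0013, -0.0026,  1.5565]))<stdin>:11: DeprecationWarning: Arrays of 2-dimensional vectors are deprecated. Use arrays of 3-dimensional vectors instead. (deprecated in NumPy 2.0)
```

Crop w7c shows the chosen bar's paddle at (371..420, 224..307) and its rod running up to (400,0), about 1° off the tool's x. The mask fit took the other bar, so I discard it and use the paddle corners.

Request:
{"name": "move_arm", "arguments": {"targets": [[[-2.2,-2,55],[0,0,0.09],-0.3],[[-2.2,-2,110],[0,0,0.09],-0.3],[[-2.2,-2,155],[0,0,0.09],-0.3],[[-2.2,-2,184],[0,0,0.09],-0.3],[[-2.2,-2,196],[0,0,0.09],-0.3]]}}

```text
clock: 8.48
tcp_pos: [0.5013, -0.2133, 0.0021]
orientation: [-0.001, -0.186, 0.983, 0.001]
wrist_force: [0.7, 0.5, -0.8]
finger_gap: 0.0557
grip_force: 0.0
```

Request:
{"name": "move_arm", "arguments": {"targets": [[[0,0,0],[0,0,0],-0.3],[[0,0,0],[0,0,0],0.2],[[0,0,0],[0,0,0],1],[[0,0,0],[0,0,0],1],[[0,0,0],[0,0,0],1]], "squeeze": 70}}

```text
clock: 9.1
tcp_pos: [0.5035, -0.2149, 0.0056]
orientation: [0.001, -0.186, 0.983, -0.001]
wrist_force: [-0.6, 0.5, 6.0]
finger_gap: 0.0236
grip_force: 68.9
```

Request:
{"name": "move_arm", "arguments": {"targets": [[[0,0,-20],[0,0,0],1],[[0,0,-60],[0,0,0.5],1],[[-15,4,-100],[0,0,1.5],1],[[-30,8,-135],[0,0,2.5],1],[[-50,12,-165],[0,0,3.5],1]]}}

```text
clock: 9.72
tcp_pos: [0.5448, -0.1846, 0.1709]
orientation: [0.001, 0.122, 0.993, -0.0]
wrist_force: [0.6, -0.6, -3.1]
finger_gap: 0.0235
grip_force: 69.3
```

```bash
cat > st.py <<'E'
from h import *
import sys
np.set_printoptions(precision=4,suppress=True)
def st(pos,yaw):
    s=env.get_state();x=Rt(s).as_matrix()
    print(s['clock'],s['tcp_pos'],'F',s['wrist_force'],'T',s['ft_torque'],'gap',s['finger_gap'],'x',x[:,0],'z',x[:,2],'yaw',np.degrees(np.arctan2(x[1,0],x[0,0])))
    print('go',*togo(s,pos,R.from_euler('z',yaw,degrees=True)*R.from_euler('x',180,degrees=True)))
    return s
E
python3 -c "
from st import *
st([.6138,-.1373,.1536],109.7)"
```

```text
9.725 [ 0.5448 -0.1846  0.1709] F [ 0.6293 -0.5675 -3.0783] T [-0.0126 -0.0858  0.0586] gap 0.023516067993141845 x [-0.9704  0.2416 -0.0016] z [ 0.0015 -0.0009 -1.    ] yaw 166.0213484633656
go [-55.4673  62.6107  17.3172] [0.0021 0.0099 5.6321]
```

Request:
{"name": "move_arm", "arguments": {"targets": [[[-10,12,0],[0,0,1],1],[[-20,24,0],[0,0,2],1],[[-32,38,0],[0,0,3],1],[[-44,52,0],[0,0,4],1],[[-55.5,62.6,0],[0,0,5],1]]}}

```text
clock: 10.35
tcp_pos: [0.6135, -0.1364, 0.169]
orientation: [0.0, 0.529, 0.848, -0.0]
wrist_force: [-0.3, 0.0, -1.5]
finger_gap: 0.0236
grip_force: 69.3
```

Request:
{"name": "move_arm", "arguments": {"targets": [[[0,0,0],[0,0,0.63],1],[[0,0,0],[0,0,0.63],1],[[0,0,0],[0,0,0.63],1]]}}

```text
clock: 10.72
tcp_pos: [0.6129, -0.137, 0.1688]
orientation: [0.0, 0.572, 0.82, -0.0]
wrist_force: [0.5, -0.4, -0.8]
finger_gap: 0.0236
grip_force: 69.3
```

Run:
```python
from st import *
s=st([.6138,-.1373,.1536],109.7)
p=shot('wrist','w8.png')
im=p['pixels'][:,:,::-1];cv2.imwrite('pics/w8c.png',cv2.resize(im[0:300,80:480],(800,600),interpolation=cv2.INTER_CUBIC))
for t in['bar_grip','bar_mid']:
    for d in env.landmark_of(t,p): print(t,np.array(d['centre']),round(d['confidence'],2),proj(p,d['centre'])[0].round())
# expected pixels of the rod if straight along tool x, bar axis at TCP height
r=Rt(s);print(proj(p,[r.apply([a,0,-.0004])+s['tcp_pos'] for a in(.0225,.0825,.1535)]).round(1))
```

```text
10.725 [ 0.6129 -0.137   0.1688] F [ 0.5323 -0.3644 -0.784 ] T [-0.0667 -0.0475 -0.0318] gap 0.02356066889034635 x [-0.345   0.9386 -0.0001] z [-0.0001 -0.0002 -1.    ] yaw 110.17952215844022
go [-0.5547  0.7264 15.2225] [-0.0006  0.0007  0.048 ]
bar_grip [ 0.72   -0.0024  0.0088] 0.92 [441. 101.]
bar_grip [ 0.6132 -0.1365  0.1682] 0.58 [281. 266.]
bar_mid [ 0.5883 -0.0545  0.1698] 0.78 [293.  76.]
bar_mid [ 0.7376 -0.0828  0.0067] 0.69 [419. 189.]
[[ 279.7  222.6]
 [ 279.9   85.2]
 [ 280.2 -110.4]]
```

View pics/w8c.png

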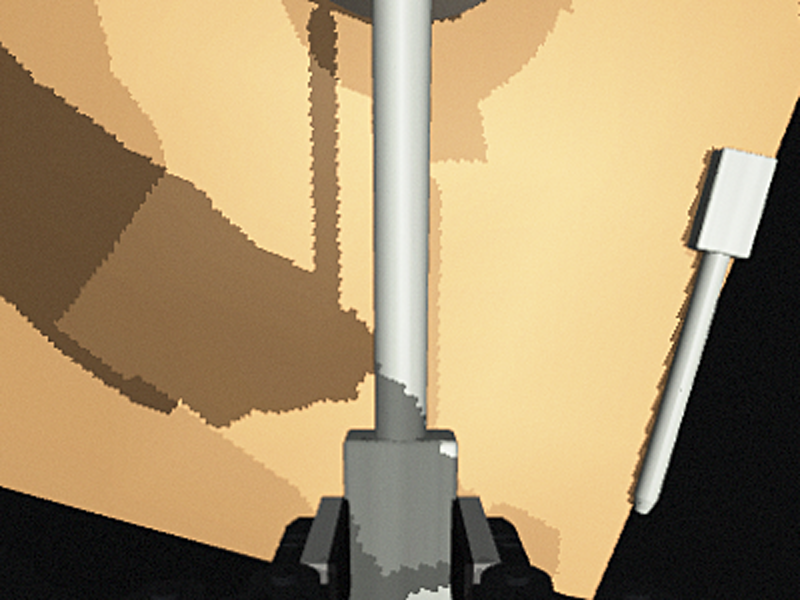

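Crop w8c shows the rod running straight ahead, with its centre at (401,420) to (402,5) and the shoulder at row 435, so the yaw is good. I check the pitch in the scene camera.

Run:
```python
from st import *
s=env.get_state();p=shot('scene','s2.png');r=Rt(s)
q=proj(p,[r.apply([a,0,0])+s['tcp_pos'] for a in(.0225,.0825,.1535)]);print(q)
g=p['pixels'].astype(float)
v=q[2]-q[0];L=np.linalg.norm(v);v/=L;n=np.array([-v[1],v[0]]);print('px',L,'n',n)
gray=g.mean(2).astype('f4')
for t in np.linspace(.05,1.05,11):
    c=q[0]+v*L*t; k=np.arange(-7,7.1,.5); pts=c+n*k[:,None]
    pr=cv2.remap(gray,pts[:,0].astype('f4')[None],pts[:,1].astype('f4')[None],cv2.INTER_LINEAR)[0]
    print(round(t,2),pr[::2].astype(int))
cv2.imwrite('pics/s2c.png',cv2.resize(p['pixels'][150:300,220:420,::-1],(800,600),interpolation=cv2.INTER_CUBIC))
u=r.apply([.1535,0,0])+s['tcp_pos'];print('mm up in px',proj(p,u+[0,0,.01])-proj(p,u))
```

```text
[[257.5403 205.7899]
 [282.404  202.2013]
 [311.2923 198.0327]]
px 54.308888198136295 n [0.1428 0.9897]
0.05 [ 82  82  83  83  97 127 141 146 137 114 107 108 109 109 108]
0.15 [ 83  84  84  83 143 210 230 213 161 106  93 104 108 108 108]
0.25 [ 81  81  82  81 121 203 231 217 165 103  81  82  84  99 107]
0.35 [ 81  82  82  83 109 208 235 220 169 105  80  80  82  81  83]
0.45 [ 81  81  82  80 119 209 234 216 170 113  85  84  81  82  87]
0.55 [ 82  82  82  83 131 199 229 216 171 134 145 161 162 161 162]
0.65 [ 81  82  82 102 149 206 228 217 171 134 144 160 163 170 178]
0.75 [145 162 163 162 146 210 234 222 176 128 148 162 164 180 186]
0.85 [ 75 147 161 159 166 213 234 220 177 131 150 164 176 183 185]
0.95 [ 18  75 150 161 173 204 225 215 173 137 145 161 163 162 162]
1.05 [ 60  65  71  70  66  69  72  74  75  83  95 107 100 101 101]
mm up in px [[ 0.2427 -2.8876]]
```

View pics/s2c.png

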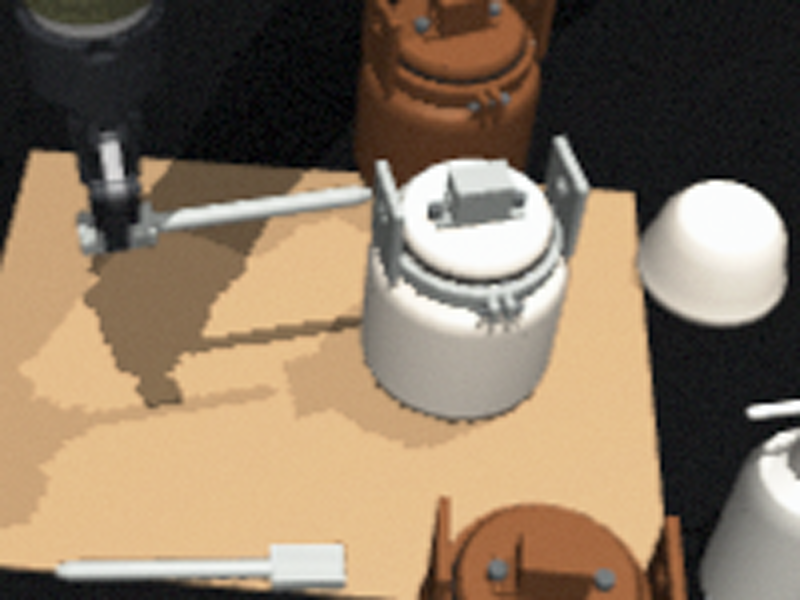

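The scene view shows the rod level, parallel to the prediction within 0.5°, with its nose at (370,195) just before the -y ear at (390,210). I lower it to hole height.

Request:
{"name": "move_arm", "arguments": {"targets": [[[-0.6,0.7,8],[0,0,0.05],1],[[-0.6,0.7,15],[0,0,0.05],1],[[-0.6,0.7,15],[0,0,0.05],1],[[-0.6,0.7,15],[0,0,0.05],1]]}}

```text
clock: 11.42
tcp_pos: [0.6139, -0.1373, 0.1535]
orientation: [-0.0, 0.577, 0.817, -0.0]
wrist_force: [-0.1, 0.0, -2.3]
finger_gap: 0.0232
grip_force: 69.3
```

Run:
```python
from st import *
for i in range(3):
    s=st([.6138,-.1373,.1536],109.7); p=shot('wrist')
# lateral offset from hole line
u=np.array([np.cos(np.radians(109.7)),np.sin(np.radians(109.7))]);n=np.array([u[1],-u[0]])
d=s['tcp_pos'][:2]-[.538,.0745];print('along',d@u,'lat',d@n)
cv2.imwrite('pics/w9.png',p['pixels'][:,:,::-1])
p=shot('scene','s3.png')
for t in['bar_grip','bar_mid']:
    for d in env.landmark_of(t,p): print(t,np.array(d['centre']),round(d['confidence'],2))
```

```text
11.425 [ 0.6139 -0.1373  0.1535] F [-0.1044  0.0308 -2.3141] T [-0.0785 -0.0182  0.0163] gap 0.023240282440641812 x [-0.3353  0.9421  0.0001] z [-0.0003  0.     -1.    ] yaw 109.58925046341606
go [ 0.0032 -0.1368 -0.0587] [-0.0016 -0.0007 -0.0111]
11.475 [ 0.6141 -0.1373  0.1538] F [-0.252  -0.5965 -1.3618] T [-0.077  -0.0053 -0.025 ] gap 0.02332759253258596 x [-0.3353  0.9421 -0.0002] z [ 0.0001 -0.0001 -1.    ] yaw 109.59155786039203
go [ 0.055  -0.2878  0.1603] [ 0.0003  0.0009 -0.0108]
11.525 [ 0.6142 -0.1373  0.1539] F [-0.2205  0.6284 -2.1636] T [-0.0274 -0.0535 -0.0213] gap 0.023372521451250333 x [-0.3353  0.9421 -0.0003] z [ 0.0003 -0.0002 -1.    ] yaw 109.58933600160084
go [ 0.1249 -0.3407  0.2856] [ 0.0014  0.0018 -0.0111]
along -0.22508070237398559 lat 0.00030703319057805156
bar_grip [ 0.6166 -0.4204  0.0113] 0.87
bar_grip [ 0.7246 -0.0036  0.0083] 0.75
bar_grip [ 0.611  -0.1318  0.1535] 0.56
bar_mid [ 0.74   -0.0873  0.0083] 0.93
bar_mid [ 0.587  -0.0606  0.1519] 0.56
bar_mid [ 0.6971  0.2769 -0.0002] 0.45
bar_mid [0.5388 0.0722 0.1531] 0.39
```

Request:
{"name": "move_arm", "arguments": {"targets": [[[3,-0.4,0],[0,0,0],1],[[6,-0.4,0],[0,0,0],1],[[9,-0.4,0],[0,0,0],1],[[11,-0.4,0],[0,0,0],1],[[13,-0.4,0],[0,0,0],1]]}}

```text
clock: 12.35
tcp_pos: [0.6092, -0.125, 0.1537]
orientation: [0.0, 0.576, 0.817, -0.0]
wrist_force: [0.3, -0.3, -2.6]
finger_gap: 0.0237
grip_force: 69.3
```

Request:
{"name": "move_arm", "arguments": {"targets": [[[1,0,0],[0,0,0],1],[[2,0,0],[0,0,0],1],[[3,0,0],[0,0,0],1],[[3,0,0],[0,0,0],1]]}}

```text
clock: 12.85
tcp_pos: [0.6083, -0.1223, 0.1537]
orientation: [0.0, 0.577, 0.817, -0.0]
wrist_force: [0.0, -0.2, -2.4]
finger_gap: 0.0235
grip_force: 69.3
```

Request:
{"name": "move_arm", "arguments": {"targets": [[[1,0,0],[0,0,0],1],[[2,0,0],[0,0,0],1],[[3,0,0],[0,0,0],1],[[4,0,0],[0,0,0],1],[[5,0,0],[0,0,0],1]]}}

```text
clock: 13.48
tcp_pos: [0.6066, -0.1175, 0.1537]
orientation: [0.0, 0.577, 0.817, -0.0]
wrist_force: [0.2, -1.1, -1.6]
finger_gap: 0.0232
grip_force: 69.3
```

Request:
{"name": "move_arm", "arguments": {"targets": [[[2,0,0],[0,0,0],1],[[4,0,0],[0,0,0],1],[[6,0,0],[0,0,0],1],[[8,0,0],[0,0,0],1],[[10,0,0],[0,0,0],1]]}}

```text
clock: 14.1
tcp_pos: [0.6032, -0.108, 0.1537]
orientation: [0.0, 0.577, 0.817, -0.0]
wrist_force: [-0.4, -0.4, -3.2]
finger_gap: 0.0235
grip_force: 69.3
```

Request:
{"name": "move_arm", "arguments": {"targets": [[[4,0,0],[0,0,0],1],[[8,0,0],[0,0,0],1],[[12,0,0],[0,0,0],1],[[15,0,0],[0,0,0],1],[[18,0,0],[0,0,0],1]]}}

```text
clock: 14.72
tcp_pos: [0.5971, -0.091, 0.1537]
orientation: [0.0, 0.576, 0.817, -0.0]
wrist_force: [-0.1, -0.4, -2.0]
finger_gap: 0.0232
grip_force: 69.3
```

Request:
{"name": "move_arm", "arguments": {"targets": [[[1.5,0,0],[0,0,0],1],[[3,0,0],[0,0,0],1],[[4.5,0,0],[0,0,0],1],[[6,0,0],[0,0,0],1],[[7,0,0],[0,0,0],1]]}}

```text
clock: 15.35
tcp_pos: [0.5948, -0.0846, 0.1537]
orientation: [0.0, 0.577, 0.817, -0.0]
wrist_force: [-0.1, 0.3, -1.8]
finger_gap: 0.0235
grip_force: 69.3
```

Request:
{"name": "move_arm", "arguments": {"targets": [[[1.5,0,0],[0,0,0],1],[[3,0,0],[0,0,0],1],[[4.5,0,0],[0,0,0],1],[[6,0,0],[0,0,0],1],[[7,0,0],[0,0,0],1]]}}

```text
clock: 15.98
tcp_pos: [0.5925, -0.0779, 0.1537]
orientation: [0.0, 0.576, 0.817, -0.0]
wrist_force: [0.0, 0.6, -1.9]
finger_gap: 0.0233
grip_force: 69.3
```

Request:
{"name": "move_arm", "arguments": {"targets": [[[3,0,0],[0,0,0],1],[[6,0,0],[0,0,0],1],[[9,0,0],[0,0,0],1],[[12,0,0],[0,0,0],1],[[15,0,0],[0,0,0],1]]}}

```text
clock: 16.6
tcp_pos: [0.5874, -0.0637, 0.1537]
orientation: [0.0, 0.577, 0.817, -0.0]
wrist_force: [-0.4, -0.3, -2.6]
finger_gap: 0.0233
grip_force: 69.3
```

Request:
{"name": "move_arm", "arguments": {"targets": [[[4,0,0],[0,0,0],1],[[8,0,0],[0,0,0],1],[[12,0,0],[0,0,0],1],[[16,0,0],[0,0,0],1],[[20,0,0],[0,0,0],1]]}}

```text
clock: 17.23
tcp_pos: [0.5807, -0.0448, 0.1537]
orientation: [0.0, 0.577, 0.817, -0.0]
wrist_force: [-0.0, -0.5, -1.8]
finger_gap: 0.0236
grip_force: 69.3
```

Request:
{"name": "move_arm", "arguments": {"targets": [[[4,0,0],[0,0,0],1],[[8,0,0],[0,0,0],1],[[12,0,0],[0,0,0],1],[[16,0,0],[0,0,0],1],[[20,0,0],[0,0,0],1]]}}

```text
clock: 17.85
tcp_pos: [0.574, -0.026, 0.1537]
orientation: [0.0, 0.577, 0.817, -0.0]
wrist_force: [0.5, 0.0, -1.6]
finger_gap: 0.0234
grip_force: 69.3
```

Run:
```python
from st import *
s=st([.538,.0745,.1536],109.7)
u=np.array([np.cos(np.radians(109.7)),np.sin(np.radians(109.7))]);n=np.array([u[1],-u[0]])
d=s['tcp_pos'][:2]-[.538,.0745];print('along',d@u,'lat',d@n,'tip',d@u+.1546)
```

```text
17.85 [ 0.574  -0.026   0.1537] F [ 0.5067  0.0109 -1.6036] T [-0.0954 -0.0018  0.0312] gap 0.02340851900718125 x [-0.3352  0.9421 -0.0001] z [-0.     -0.0001 -1.    ] yaw 109.58761888497003
go [106.7401  -0.2172   0.0508] [-0.0002  0.0006 -0.0112]
along -0.10674033236090189 lat 7.814898953170668e-06 tip 0.0478596676390981
```

Request:
{"name": "move_arm", "arguments": {"targets": [[[2,0,0],[0,0,0],1],[[4,0,0],[0,0,0],1],[[5.5,0,0],[0,0,0],1],[[7,0,0],[0,0,0],1],[[8,0,0],[0,0,0],1]]}}

```text
clock: 18.48
tcp_pos: [0.5714, -0.0187, 0.1537]
orientation: [0.0, 0.577, 0.817, -0.0]
wrist_force: [0.5, 0.6, -2.2]
finger_gap: 0.023
grip_force: 69.3
```

Request:
{"name": "move_arm", "arguments": {"targets": [[[1,0,0],[0,0,0],1],[[2,0,0],[0,0,0],1],[[3,0,0],[0,0,0],1],[[4,0,0],[0,0,0],1],[[5,0,0],[0,0,0],1]]}}

```text
clock: 19.1
tcp_pos: [0.5697, -0.0139, 0.1537]
orientation: [0.0, 0.577, 0.817, -0.0]
wrist_force: [0.1, 0.5, -2.0]
finger_gap: 0.0236
grip_force: 69.3
```

Request:
{"name": "move_arm", "arguments": {"targets": [[[1,0,0],[0,0,0],1],[[2,0,0],[0,0,0],1],[[3,0,0],[0,0,0],1],[[4,0,0],[0,0,0],1],[[5,0,0],[0,0,0],1]]}}

```text
clock: 19.73
tcp_pos: [0.568, -0.0092, 0.1537]
orientation: [0.0, 0.577, 0.817, -0.0]
wrist_force: [0.7, 0.0, -0.8]
finger_gap: 0.0233
grip_force: 69.4
```

Request:
{"name": "move_arm", "arguments": {"targets": [[[1,0,0],[0,0,0],1],[[2,0,0],[0,0,0],1],[[3,0,0],[0,0,0],1],[[3.5,0,0],[0,0,0],1]]}}

```text
clock: 20.23
tcp_pos: [0.5669, -0.0059, 0.1537]
orientation: [0.0, 0.576, 0.817, -0.0]
wrist_force: [-0.3, -0.2, -1.3]
finger_gap: 0.0234
grip_force: 69.4
```

Request:
{"name": "move_arm", "arguments": {"targets": [[[0.5,0,0],[0,0,0],1],[[1,0,0],[0,0,0],1],[[1,0,0],[0,0,0],1]]}}

```text
clock: 20.6
tcp_pos: [0.5665, -0.005, 0.1536]
orientation: [-0.0, 0.576, 0.817, -0.0]
wrist_force: [-0.2, -0.1, -1.7]
finger_gap: 0.0239
grip_force: 69.4
```

Request:
{"name": "move_arm", "arguments": {"targets": [[[0.4,0,0],[0,0,0],1],[[0.8,0,0],[0,0,0],1],[[0.8,0,0],[0,0,0],1]]}}

```text
clock: 20.98
tcp_pos: [0.5665, -0.0048, 0.1537]
orientation: [0.0, 0.577, 0.817, -0.0]
wrist_force: [1.0, -3.6, -2.2]
finger_gap: 0.0234
grip_force: 69.3
```

Run:
```python
from st import *
s=st([.538,.0745,.1536],109.7)
p=shot('wrist','w10.png')
cv2.imwrite('pics/w10c.png',cv2.resize(p['pixels'][100:400,80:480,::-1],(800,600),interpolation=cv2.INTER_CUBIC))
```

```text
20.975 [ 0.5665 -0.0048  0.1537] F [ 1.04   -3.617  -2.2326] T [-0.6393 -0.1713  0.0067] gap 0.02335556783095222 x [-0.3349  0.9422 -0.0011] z [ 0.0004 -0.0011 -1.    ] yaw 109.56912540874971
go [84.2506 -0.2873  0.0379] [-0.0001  0.0065 -0.0131]
```

View pics/w10c.png

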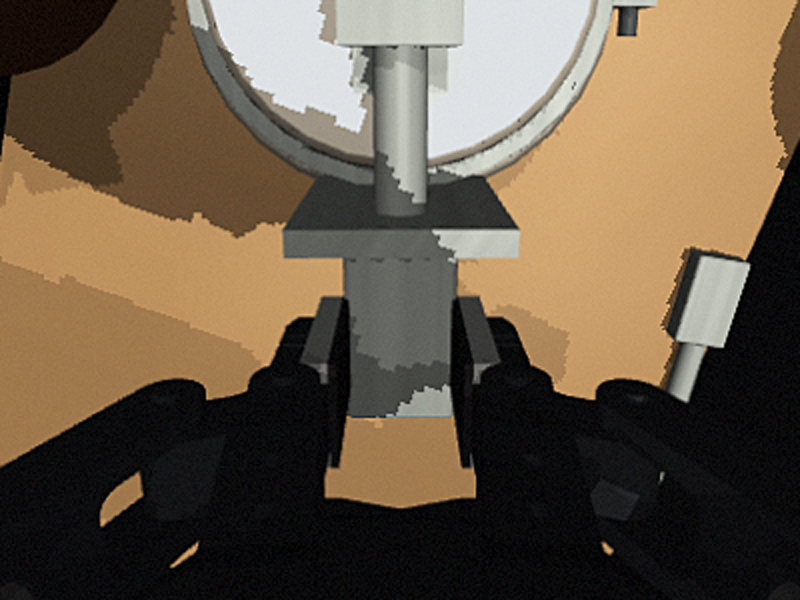

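The view shows the rod through the ear and saddle, with the paddle under the ear's edge at (400,258). Contact is 3.8 N at the expected home position. I press slightly to confirm.

Request:
{"name": "move_arm", "arguments": {"targets": [[[0.4,0,0],[0,0,0],1],[[0.6,0,0],[0,0,0],1],[[0.6,0,0],[0,0,0],1]]}}

```text
clock: 21.4
tcp_pos: [0.5664, -0.0047, 0.1538]
orientation: [0.001, 0.577, 0.817, -0.001]
wrist_force: [1.2, -5.8, -3.5]
finger_gap: 0.023
grip_force: 69.2
```

Request:
{"name": "move_arm", "arguments": {"targets": [[[-0.7,0,0],[0,0,0],1],[[-0.7,0,0],[0,0,0],0.2],[[-0.7,0,0],[0,0,0],-0.2],[[-0.7,0,0],[0,0,0],-0.3],[[-0.7,0,0],[0,0,0],-0.4]]}}

```text
clock: 22.02
tcp_pos: [0.5663, -0.0041, 0.1538]
orientation: [-0.0, 0.576, 0.817, 0.0]
wrist_force: [-0.3, 0.1, 0.3]
finger_gap: 0.0598
grip_force: 0.0
```

Request:
{"name": "move_arm", "arguments": {"targets": [[[0,0,-10],[0,0,0],-0.4],[[0,0,-40],[0,0,0],-0.4],[[0,0,-80],[0,0,0],-0.4],[[-40,0,-120],[0,0,0],-0.4],[[-80,0,-140],[0,0,0],-0.4]]}}

```text
clock: 22.65
tcp_pos: [0.5942, -0.0802, 0.2976]
orientation: [0.002, 0.576, 0.818, 0.001]
wrist_force: [1.0, -0.2, -0.3]
finger_gap: 0.0598
grip_force: 0.0
```

Run:
```python
from st import *
s=st([.538,.0745,.3],109.7)
p=shot('wrist','w11.png')
for n in('wrist','scene','top'):
    q=p if n=='wrist' else shot(n,n+'9.png')
    for t in['bar_mid','jar_bore','lid_saddle','mortar','wash_bottle','dish']:
        for d in env.landmark_of(t,q)[:3]: print(n,t,np.array(d['centre']),round(d['confidence'],2))
a=p['pixels'][0:300,80:480,::-1]
cv2.imwrite('pics/w11c.png',cv2.resize(a,(800,600),interpolation=cv2.INTER_CUBIC))
```

```text
22.65 [ 0.5942 -0.0802  0.2976] F [ 0.9877 -0.2425 -0.3052] T [-0.001  -0.026  -0.0107] gap 0.05981779419906548 x [-0.3366  0.9416 -0.0028] z [ 0.0048 -0.0013 -1.    ] yaw 109.67080531828113
go [164.6203  -0.8028  -2.9147] [ 0.0235  0.0161 -0.0029]
wrist bar_mid [ 0.7411 -0.0844  0.0052] 0.93
wrist jar_bore [0.554  0.0157 0.1548] 0.22
wrist dish [ 0.7204 -0.2799  0.0016] 0.7
scene bar_mid [0.5421 0.0747 0.1538] 0.86
scene bar_mid [ 0.5374 -0.413   0.0044] 0.75
scene bar_mid [ 0.7383 -0.0858  0.0095] 0.62
scene jar_bore [0.3555 0.0512 0.155 ] 0.93
scene jar_bore [0.7903 0.1252 0.1551] 0.83
scene jar_bore [0.5406 0.0724 0.1496] 0.73
scene lid_saddle [0.5387 0.0724 0.1522] 0.7
scene lid_saddle [0.7892 0.1294 0.1548] 0.66
scene lid_saddle [0.3592 0.0533 0.1569] 0.61
scene mortar [0.4345 0.2503 0.0007] 0.96
scene mortar [0.539  0.0746 0.1516] 0.25
scene wash_bottle [ 0.6955  0.278  -0.0018] 0.85
scene dish [ 0.7228 -0.2778  0.0028] 0.59
top bar_mid [ 0.5357 -0.4084  0.0019] 0.85
top bar_mid [0.538  0.0766 0.15  ] 0.52
top jar_bore [0.5381 0.0765 0.1513] 0.93
top jar_bore [0.7873 0.1262 0.1515] 0.89
top lid_saddle [0.5385 0.0781 0.1553] 0.88
top lid_saddle [0.7907 0.1289 0.1581] 0.75
top mortar [0.4327 0.2533 0.0026] 0.86
top wash_bottle [0.6955 0.2757 0.0008] 0.89
top wash_bottle [0.537  0.077  0.1522] 0.34
top dish [ 0.7227 -0.2821  0.0012] 0.58
```

View pics/w11c.png

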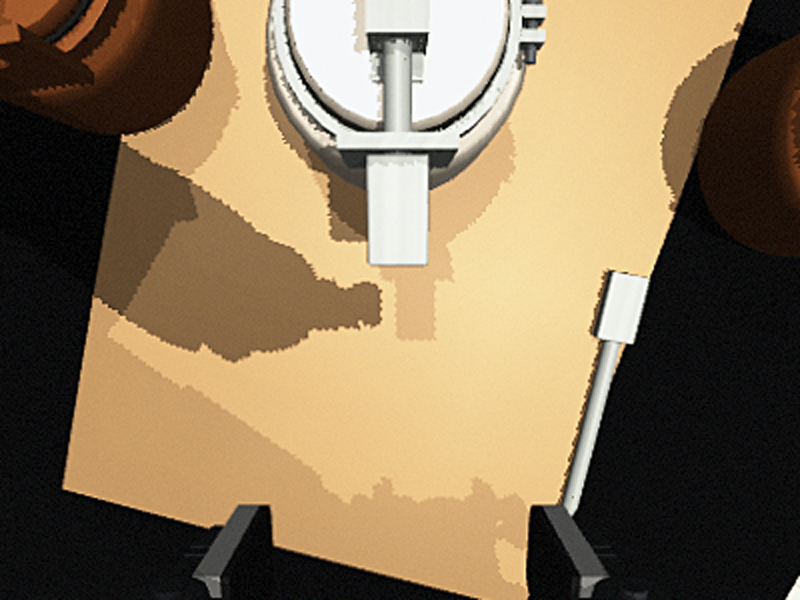

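The picture shows the paddle at (398,210) tight against the ear at (398,145) and the rod running through the saddle. The gripper is clear and the bystanders have not moved.

```bash
python3 -c "
from workcell import env
print(env.hand_in())"
```

```text
the job is handed in; nothing more can be done
None
```

The jar is closed and the job handed in (no verdict was returned): the lid is lined up, and the bar runs through both ears and the saddle with its shoulder home against the ear. The bar is released, and the highest wrist force during insertion was about 7 N.

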